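Free the peg caught under the pedal-bin lid and close the lid softly

ROBOT

A 6-joint arm with a two-finger parallel gripper is mounted at the origin on a cart in front of the work surface, level with it; the furniture and walls round the work are solid. World frame = base frame: x ahead of the robot, y to its left, z up, the work surface at z = 0. Lengths are in m, angles in rad, forces in N, time in s.
With the tool pointing down it reaches from about 0.375 to 0.9 m from the base axis. Payload 3.1 kg.
Tool frame: the origin (TCP) lies midway between the tips of the shut fingers; the grasp point (between the pads) lies 19 mm behind it; x points along the fingers, z is the direction in which the jaws open and shut, and the axes are right-handed (so a half turn about x gives the same grasp; the last joint's range is limited). The gripper opens to 85 mm and grips with 20 to 120 N. Pads are 22 mm wide; open, the fingers measure 114 mm over their backs; the gripper's body (76 mm by 85 mm) begins 54 mm behind the grasp point. The pads swing forward as they close: fully open they stand 13 mm farther back than shut.
Start: joints at [-1.431, 0.527, 1.433, -0, 1.181, -0.178], TCP at [0.195, -0.594, 0.192] pointing down, gripper open.
Joint ranges: [-3.08, 3.08], [-0.75, 2.2], [0.22, 2.44], [-1.43, 4.57], [0, 2.65], [-2.85, 2.85]. Speed limits (rad/s): [2.79, 2.79, 3.14, 3.14, 3.14, 3.14].

INTERFACE

Orientations are given as a unit quaternion [x, y, z, w].
In Python, from station import telemetry, optics, manip gives the robot as it stands.
- The arm moves only by the tool step_arm, never from a script. Its argument "commands" is a list of rows, each a list of 4 numbers: the shift along the tool's x, y, z in m, then the turn about the tool's x in rad. A call has 1 to 8 rows; each row is the pose to reach, as a shift and turn from the pose measured when the call began, along the tool's axes at that moment; what a row does not reach only later rows make up. A row lasts 1/12 s, in which the tool goes at most 41.7 mm and 7.16 degrees, less where a joint would pass 70% of its speed; a pose out of reach is approached as far as the arm can. A call with a gripper value outside its range is refused whole. "jaw" is the finger opening in m, from 0 to 0.0854, set as the call begins (left out, the last holds). The fingers move at their own pace and stop on an object; "grip_force" is the grip in N (left out, the last holds). Time passes only in rows, so rows that repeat a pose let the fingers close. It gives the time, the measured TCP pose, the force and the opening at its end, in the units of the state.
- telemetry.sense(): the state, without advancing time (a new reading comes with each control period).
- optics.snapshot(name): name is "scene" or "top"; returns the picture (384x512x3 uint8, red, green, blue); there is no depth.
- optics.camera_params(name): a dict with "mtx" (3x3 intrinsics, pixels), "origin" and "attitude" of the camera in the world. Camera axes: x right, y down, z forward; pixel columns grow to the right and rows downward; lengths in m; the calibration is good to about 2 mm. A picture is of the moment at which its call begins. camera_params takes no time and is no camera call.
- manip.sign_off(): hands the job in, once; it reports no verdict.
The state is a dict: "t": time; "q": joint angles; "qd": joint speeds; "tau": joint torques, N m; "tcp_pos": TCP position; "tool_rot": TCP orientation; "force": force on the tool from outside, world axes, zero at the start; "ft_torque": the same for the moment, N m; "finger_gap": opening from 0.0 (shut) to 1.0 (fully open).
Only numpy, scipy, OpenCV 4.12 (cv2) and the standard library are available. Lean on these libraries where they do the work, as an engineer would, in place of code of your own. Each camera call takes 0.05 s, during which the arm holds its last target.

TASK

An old wooden clothes peg has been caught under the lid of the small pedal bin on the worktop. Press the bin's pedal right down with the fingertips so that the lid swings wide open and the peg drops into the bin, then let the pedal come up slowly under the fingers so that the lid closes fully without slamming. Work the bin by its pedal alone: do not touch the lid or the peg, and leave the things round about where they are.

Things in the scene. Friction and masses are not known exactly. Their poses are not given: they have to be found in the camera images.
- bin: Small metal-coloured pedal bin, fixed to the worktop: 105 mm deep (its x), 130 mm wide (its y), open rim 150 mm above the worktop, inside floor 30 mm up. Origin: centre of its underside. Its -x axis points out of the front, where the pedal is, and is turned mostly to the robot's left; z up. The lid's hinge runs along the rear edge, 58 mm behind the centre and 150 mm up.
- lid_edge (a point): Middle of the front edge of the flat metal lid, half-way up its 9 mm thickness. The lid is 116 mm front to back and 142 mm wide, and overhangs the bin's front by 9 mm. Not to be touched.
- bin_lid (a joint): Lid angle, rad: 0 = shut flat on the rim, 1.15 = as far open as it goes. It starts at about 0.1, resting on the peg. Hardly damped: let go from wide open it falls shut in a fraction of a second at 4 to 7 rad/s and slams; let down over two seconds or more it closes softly.
- bin_pedal (a joint): Pedal angle, rad: 0 = fully up (lid shut), 0.303 = right down on its firm stop. The lid is linked to it and stands at 3.8 times this angle, both ways: the lid's weight brings the pedal up again. Pressing takes about 4 to 7 N at first, less as the lid rises.
- pedal_pad (a point): Middle of the top of the pedal's pad (36 mm front to back, 62 mm wide, 8 mm thick), 104 mm ahead of the bin's centre, 51 mm ahead of its front face; moves with the pedal. 49 mm above the worktop with the lid shut, 19 mm with the pedal right down; pivot 100 mm behind. Rim and peg stand above: lean the fingers so that the hand is farther from the bin than the fingertips.
- peg_mid (a point): Middle of the old wooden clothes peg, 72 x 15 x 12 mm, loose, lying across the bin's front rim and held there by the lid's weight: about 20 mm of it sticks out in front. When the lid lifts off it, it tips and falls into the bin by itself.
- mug: White mug with leaf pattern, 85 mm across, 98 mm high, loose bystander; origin: centre of its underside.
- bowl: White bowl, 115 mm across, 56 mm high, loose bystander; origin: centre of its underside.
- tin: Short food tin, 75 mm across, 58 mm high, loose bystander; origin: centre of its underside.
- spoon: Teaspoon lying flat, 130 x 27 x 11 mm, loose bystander; origin: centre of its underside.
- green_peg: Green clothes peg lying on the worktop, 72 x 15 x 12 mm, loose bystander; origin: centre of its underside.

How it is judged:
By the outcome, as a careful person would: the job done as asked, in the order asked, and still so for the second after the job is handed in, with the robot touching nothing.
It also fails if it takes over 51 s, if anything falls off the work surface, if the arm or the gripper's body presses on something with over 40 N, if the wrist force passes 120 N, or if a joint passes its speed limit or range.

## Working session

There is one attempt and no reset: what is moved stays moved. The work goes in short steps, Python scripts to look and compute and a tool call to move; the robot and the scene stay as the last step left them, time stands still between calls to the robot, and variables do not carry over. Pictures are saved under pics/ and viewed, and the job is handed in when it is done.

Besides the shell and the picture viewer there is one more tool, called after "Emit:" as a command line: name --pt "numbers of a row" for each row, then --argument value for the rest. step_arm: Moves the arm, as the interface text tells. Its arguments: {"type":"object","properties":{"commands":{"type":"array","items":{"type":"array","items":{"type":"number"}}},"jaw":{"type":"number"},"grip_force":{"type":"number"}},"required":["commands"]}

```bash
mkdir -p pics; ls
python3 - <<'E'
from station import telemetry, optics
import cv2, numpy as np
s=telemetry.sense(); print(s)
for n in("scene","top"):
    im=optics.snapshot(n); cv2.imwrite(f"pics/{n}0.png",cv2.cvtColor(im,cv2.COLOR_RGB2BGR)); print(n,optics.camera_params(n))
E
```

```text
pics
{'t': 0.0, 'q': array([-1.43150892e+00,  5.28469258e-01,  1.43391632e+00, -2.87748648e-05,
        1.18139415e+00, -1.78486959e-01]), 'qd': array([-5.83125786e-04,  6.39617712e-05,  1.03481656e-03, -1.05671958e-04,
       -2.41876098e-04,  1.28765299e-03]), 'tau': array([-6.36922869e-04, -4.42353272e+01, -1.78022772e+01, -3.55334741e-04,
        8.43287475e-03, -2.09559389e-06]), 'tcp_pos': array([ 0.19519636, -0.59288649,  0.19132736]), 'tool_rot': array([ 0.4151397 ,  0.57335639, -0.41403799,  0.57227093]), 'force': array([0.46786291, 0.22780059, 0.17778409]), 'ft_torque': array([ 0.01425944,  0.03140093, -0.03274746]), 'finger_gap': 1.0002186511689186}
scene {'mtx': array([[395.28663685,   0.        , 252.15509931],
       [  0.        , 395.28663685, 191.11456856],
       [  0.        ,   0.        ,   1.        ]]), 'origin': array([0.11941466, 0.60672757, 0.83199746]), 'attitude': array([-0.22763696,  0.896552  , -0.36754833,  0.09635426])}
top {'mtx': array([[495.94125775,   0.        , 253.5632967 ],
       [  0.        , 495.94125775, 193.89376924],
       [  0.        ,   0.        ,   1.        ]]), 'origin': array([-0.02394733, -0.07522217,  1.5054971 ]), 'attitude': array([ 0.73791166, -0.65219693,  0.11585547, -0.12924029])}
```

View pics/scene0.png

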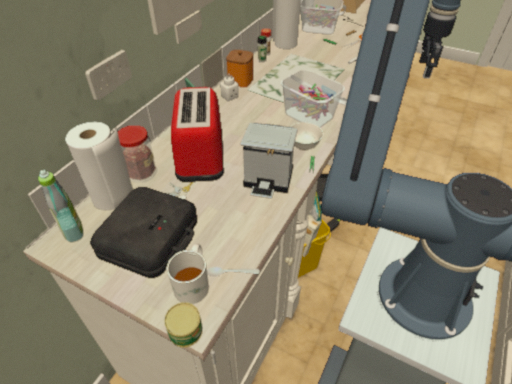

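View pics/top0.png

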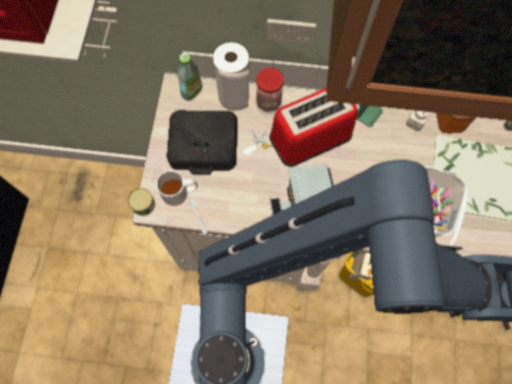

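Run:
```python
import cv2
a=cv2.imread("pics/scene0.png")[105:215,215:335]; cv2.imwrite("pics/c1.png",cv2.resize(a,None,fx=5,fy=5,interpolation=cv2.INTER_CUBIC))
a=cv2.imread("pics/top0.png")[150:230,240:350]; cv2.imwrite("pics/c2.png",cv2.resize(a,None,fx=6,fy=6,interpolation=cv2.INTER_CUBIC))
```

```text
(no output)
```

View pics/c1.png

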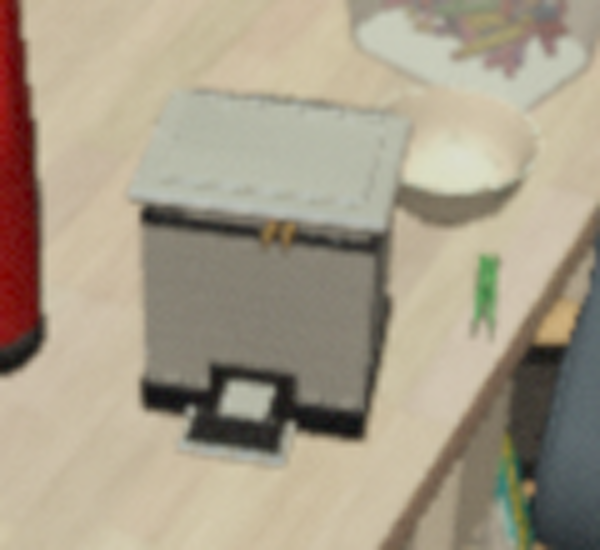

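View pics/c2.png

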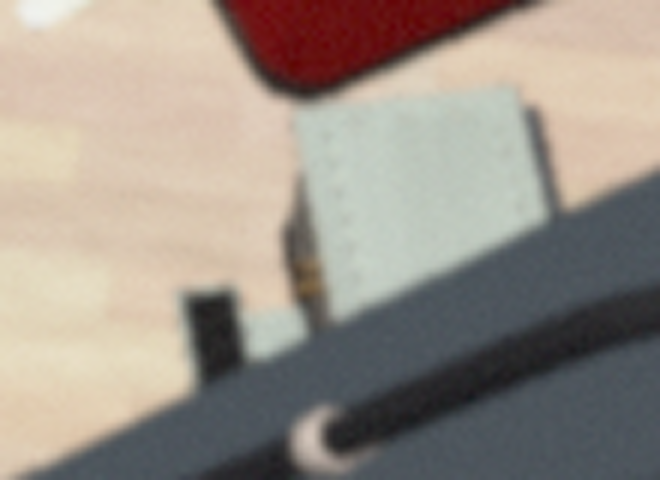

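```bash
cat > h.py <<'E'
import numpy as np, cv2
from scipy.spatial.transform import Rotation as R
from station import telemetry, optics
def ray(n,u,v):
    c=optics.camera_params(n); d=np.linalg.inv(c['mtx'])@[u,v,1]
    return np.array(c['origin']), R.from_quat(c['attitude']).apply(d)
def onz(n,u,v,z):
    o,d=ray(n,u,v); return o+d*(z-o[2])/d[2]
def proj(n,p):
    c=optics.camera_params(n); q=R.from_quat(c['attitude']).inv().apply(np.array(p)-c['origin']); w=c['mtx']@q; return w[:2]/w[2]
def snap(n,f):
    im=cv2.cvtColor(optics.snapshot(n),cv2.COLOR_RGB2BGR); cv2.imwrite(f,im); return im
E
python3 - <<'E'
from h import *
np.set_printoptions(precision=4,suppress=True)
S=lambda a,b,z: onz("scene",215+(a-2)/5,105+(b-2)/5,z)
T=lambda a,b,z: onz("top",240+(a-2.5)/6,150+(b-2.5)/6,z)
# pedal z: lid .1 -> pedal .026 -> ~46mm
fl,fr,br,bl=[S(*p,.046) for p in((180,447),(288,460),(297,425),(195,408))]
print("pad",fl,fr,br,bl,np.linalg.norm(fl-fr))
bL,bR=S(143,408,0),S(362,437,0); print("base",bL,bR,np.linalg.norm(bL-bR))
L=[S(130,197,.163),S(393,231,.163),S(412,117,.15+.005),S(178,90,.155)]; print("lid S",L)
print("lid T",T(297,107,.163),T(518,90,.155),T(553,212,.155))
print("pad T",T(182,292,.046),T(238,290,.046), "pedal front", T(200,385,.046))
E
```

```text
pad [ 0.4937 -0.0612  0.046 ] [ 0.4364 -0.0807  0.046 ] [ 0.4442 -0.1074  0.046 ] [ 0.501  -0.0922  0.046 ] 0.06046467538026184
base [ 0.5508 -0.1183 -0.    ] [ 0.425  -0.1584  0.    ] 0.13205926334461612
lid S [array([ 0.5524, -0.114 ,  0.163 ]), array([ 0.4156, -0.1549,  0.163 ]), array([ 0.4518, -0.2621,  0.155 ]), array([ 0.5822, -0.2219,  0.155 ])]
lid T [ 0.5562 -0.1121  0.163 ] [ 0.5822 -0.2197  0.155 ] [ 0.5198 -0.2413  0.155 ]
pad T [ 0.4953 -0.0661  0.046 ] [ 0.5    -0.0949  0.046 ] pedal front [ 0.4461 -0.081   0.046 ]
```

Run:
```python
from h import *
np.set_printoptions(precision=4,suppress=True)
s=telemetry.sense(); print(R.from_quat(s['tool_rot']).as_matrix())
```

```text
[[-0.0003  0.9499  0.3125]
 [ 0.0019  0.3125 -0.9499]
 [-1.      0.0004 -0.0019]]
```

Emit:
step_arm --pt "-0.03 0 0 0" --pt "-0.06 0.0 0 0" --pt "-0.09 0.01 -0.01 0" --pt "-0.1 0.03 -0.03 0" --pt "-0.1 0.055 -0.06 0" --pt "-0.1 0.08 -0.09 0" --pt "-0.1 0.105 -0.115 0" --pt "-0.1 0.13 -0.14 0" --jaw 0.0854

```text
t: 0.77
tcp_pos: [0.2752, -0.4174, 0.2914]
tool_rot: [0.415, 0.573, -0.414, 0.572]
force: [0.7, -0.5, -0.1]
finger_gap: 1.001
```

Emit:
step_arm --pt "0 0.02 -0.022 0" --pt "0 0.044 -0.047 0" --pt "0 0.068 -0.073 0" --pt "0 0.092 -0.1 0" --pt "0 0.116 -0.125 0" --pt "0 0.14 -0.15 0" --pt "0 0.164 -0.176 0" --pt "0 0.188 -0.2 0"

```text
t: 1.43
tcp_pos: [0.3913, -0.1666, 0.2919]
tool_rot: [0.416, 0.574, -0.414, 0.572]
force: [1.2, -0.2, 0.3]
finger_gap: 0.997
```

Emit:
step_arm --pt "0 0.024 -0.026 0" --pt "0 0.045 -0.05 0" --pt "0 0.065 -0.07 0" --pt "0 0.08 -0.085 0" --pt "0 0.08 -0.085 0"

```text
t: 1.85
tcp_pos: [0.4416, -0.0577, 0.292]
tool_rot: [0.415, 0.575, -0.412, 0.572]
force: [-0.7, 0.1, 0.1]
finger_gap: 1.004
```

Emit:
step_arm --pt "0 0.017 -0.018 0" --pt "0.04 0.017 -0.018 0" --pt "0.08 0.017 -0.018 0" --pt "0.12 0.017 -0.018 0" --pt "0.12 0.017 -0.018 0"

```text
t: 2.27
tcp_pos: [0.4458, -0.0331, 0.166]
tool_rot: [0.413, 0.58, -0.414, 0.567]
force: [-0.1, 0.0, 0.3]
finger_gap: 1.0
```

Run:
```python
from h import *
s=telemetry.sense(); print(s['tcp_pos'],R.from_quat(s['tool_rot']).as_matrix(),s['q'],s['force'])
a=snap("scene","pics/s1.png")[85:235,195:345]; cv2.imwrite("pics/s1c.png",cv2.resize(a,None,fx=4,fy=4,interpolation=cv2.INTER_CUBIC))
a=snap("top","pics/t1.png")[130:250,220:370]; cv2.imwrite("pics/t1c.png",cv2.resize(a,None,fx=4,fy=4,interpolation=cv2.INTER_CUBIC))
```

```text
[ 0.44582675 -0.03310868  0.16600123] [[-0.01642777  0.94874399  0.31561839]
 [ 0.01014152  0.31580285 -0.94877063]
 [-0.99981362 -0.01238534 -0.01480964]] [-0.32837994  0.33854687  1.87937483  0.00531689  0.94249967  0.91801429] [-0.05413642  0.03544196  0.34882719]
```

View pics/s1c.png

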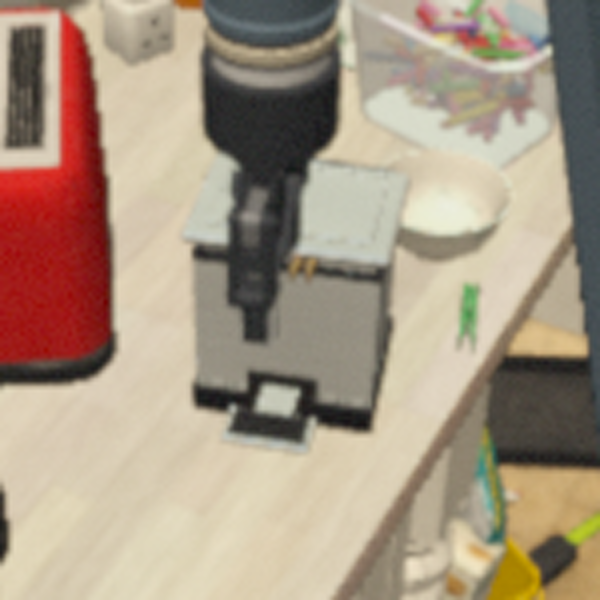

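View pics/t1c.png

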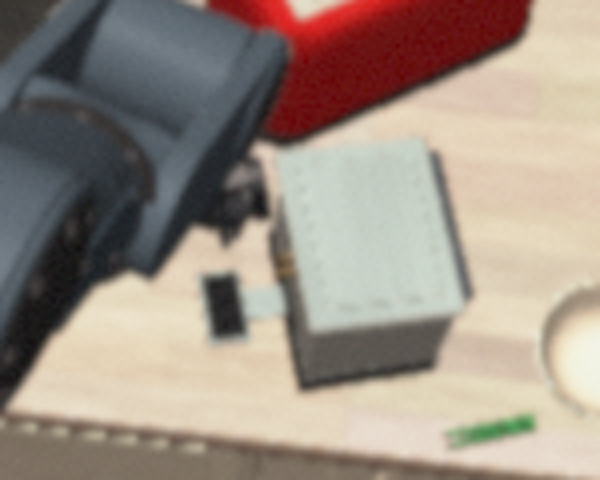

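Run:
```python
from h import *
np.set_printoptions(precision=4,suppress=True)
T=lambda a,b,z: onz("top",220+(a-1.5)/4,130+(b-1.5)/4,z)
S=lambda a,b,z: onz("scene",195+(a-1.5)/4,85+(b-1.5)/4,z)
P=[T(*p,.046) for p in((203,277),(238,272),(247,337),(211,342))]; print(P,np.mean(P,0))
P=[S(*p,.046) for p in((223,443),(308,452),(315,423),(235,408))]; print(P,np.mean(P,0))
L=[T(280,155,.163),T(425,138,.155),T(468,300,.155),T(310,332,.163)]; print("lid",L,np.mean(L,0))
s=telemetry.sense(); M=R.from_quat(s['tool_rot'])
for l in([-.013,0,.05],[-.013,0,-.05]):
    p=s['tcp_pos']+M.apply(l); print(p,(proj("top",p)-[220,130])*4+1.5,(proj("scene",p)-[195,85])*4+1.5)
```

```text
[array([ 0.4935, -0.0678,  0.046 ]), array([ 0.501 , -0.0944,  0.046 ]), array([ 0.4489, -0.1069,  0.046 ]), array([ 0.4414, -0.0798,  0.046 ])] [ 0.4712 -0.0872  0.046 ]
[array([ 0.4917, -0.0562,  0.046 ]), array([ 0.4361, -0.0764,  0.046 ]), array([ 0.4444, -0.1038,  0.046 ]), array([ 0.5008, -0.0904,  0.046 ])] [ 0.4682 -0.0817  0.046 ]
lid [array([ 0.5533, -0.1139,  0.163 ]), array([ 0.5836, -0.2195,  0.155 ]), array([ 0.4609, -0.2594,  0.155 ]), array([ 0.4202, -0.1484,  0.163 ])] [ 0.5045 -0.1853  0.159 ]
[ 0.4668 -0.0823  0.1841] [225.856  249.8506] [275.2857 278.9035]
[0.4353 0.0126 0.1849] [ 87.4761 275.5492] [248.5499 385.7584]
```

Run:
```python
from h import *
a=cv2.imread("pics/s1.png")[100:175,240:290]; cv2.imwrite("pics/z1.png",cv2.resize(a,None,fx=8,fy=8,interpolation=cv2.INTER_CUBIC)*1)
b=cv2.resize(a,None,fx=8,fy=8,interpolation=cv2.INTER_CUBIC); b=cv2.convertScaleAbs(b,alpha=2.2)
M=None
s=telemetry.sense(); r=R.from_quat(s['tool_rot'])
for x in(0,-.013,-.03,-.073):
  for z in(.05,-.05):
    u=(proj("scene",s['tcp_pos']+r.apply([x,0,z]))-[240,100])*8+3.5
    cv2.circle(b,tuple(int(i) for i in u),5,(0,0,255) if z>0 else (0,255,0),-1)
cv2.imwrite("pics/z1.png",b)
print(s['t'],s['tcp_pos'])
```

```text
2.3667 [ 0.4509728  -0.03479398  0.17151111]
```

View pics/z1.png

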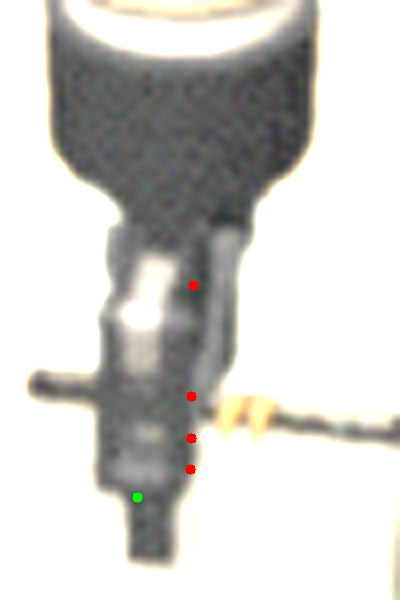

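Run:
```python
from h import *
from scipy.optimize import fsolve
s=telemetry.sense(); r=R.from_quat(s['tool_rot'])
def f(n,u,v):
    for y in(-.011,0,.011):
        print(n,y,fsolve(lambda q: proj(n,s['tcp_pos']+r.apply([q[0],y,q[1]]))-[u,v],[0,0.0]))
f("scene",240+(150-3.5)/8,100+(555-3.5)/8)
f("top",220+(228-1.5)/4,130+(242-1.5)/4)
a=cv2.imread("pics/t1.png")[165:205,260:300]; cv2.imwrite("pics/z2.png",cv2.convertScaleAbs(cv2.resize(a,None,fx=14,fy=14,interpolation=cv2.INTER_CUBIC),alpha=2.))
for q in([-.013,0,.0427],[-.013,0,.057],[0,0,0]): print(q,(proj("top",s['tcp_pos']+r.apply(q))-[260,165])*14+6.5)
```

```text
scene -0.011 [-0.09267576 -0.09527054]
scene 0 [-0.03250049 -0.02860239]
scene 0.011 [0.02767477 0.03806576]
top -0.011 [-0.05917552  0.04666752]
top 0 [-0.02843776  0.05072328]
top 0.011 [0.0023     0.05477904]
[-0.013, 0, 0.0427] [196.56796132 392.25993566]
[-0.013, 0, 0.057] [265.45221097 379.46741305]
[0, 0, 0] [-10.98042314 452.4147731 ]
```

View pics/z2.png

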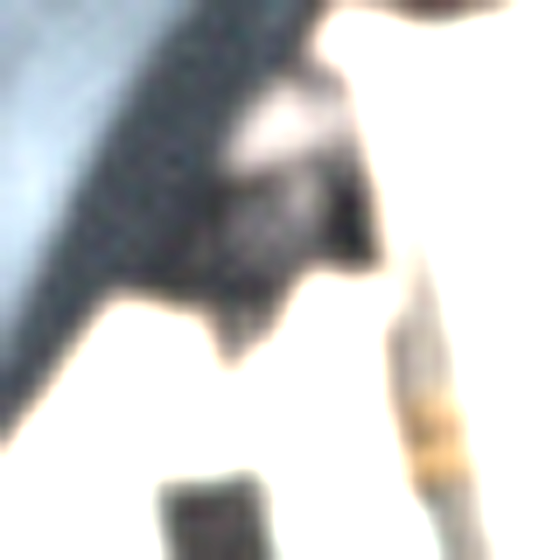

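Emit:
step_arm --pt "0 0 0 0" --pt "0 0 0 0" --pt "0 0 0 0" --pt "0 0 0 0"

```text
t: 2.7
tcp_pos: [0.4521, -0.0353, 0.1732]
tool_rot: [0.415, 0.575, -0.412, 0.572]
force: [-0.6, 0.3, 0.3]
finger_gap: 1.003
```

Run:
```python
from h import *
s=telemetry.sense(); r=R.from_quat(s['tool_rot']); print(s['t'],s['tcp_pos'],s['qd'],r.as_matrix())
def dr(n,f,x0,y0,w,h,k):
    a=snap(n,"pics/_"+f)[y0:y0+h,x0:x0+w]; b=cv2.convertScaleAbs(cv2.resize(a,None,fx=k,fy=k,interpolation=cv2.INTER_CUBIC),alpha=1.8)
    for z,c in((.0427,(0,0,255)),(.057,(0,128,255)),(-.0427,(0,255,0)),(-.057,(255,255,0))):
      for y in(-.011,.011):
        u=[tuple(int(i) for i in (proj(n,s['tcp_pos']+r.apply([x,y,z]))-[x0,y0])*k+k/2) for x in(-.013,-.05)]
        cv2.line(b,u[0],u[1],c,1)
    cv2.imwrite("pics/"+f,b)
dr("scene","a1.png",230,100,75,100,6); dr("top","a2.png",240,160,60,50,10)
print(telemetry.sense()['tcp_pos'])
```

```text
2.7 [ 0.45214483 -0.03529268  0.17322492] [ 0.00201019  0.00850364  0.01063769  0.00111101 -0.00287053  0.00106592] [[-7.65713783e-04  9.48986963e-01  3.15314379e-01]
 [ 5.00107129e-03  3.15314163e-01 -9.48974166e-01]
 [-9.99987201e-01  8.50267092e-04 -4.98739186e-03]]
[ 0.45161006 -0.0350286   0.17262538]
```

View pics/a1.png

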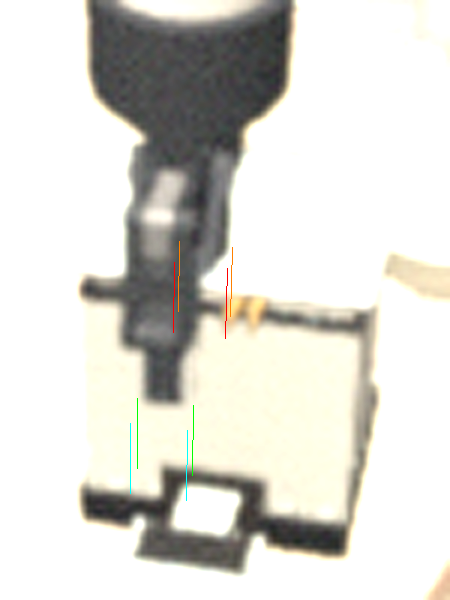

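View pics/a2.png

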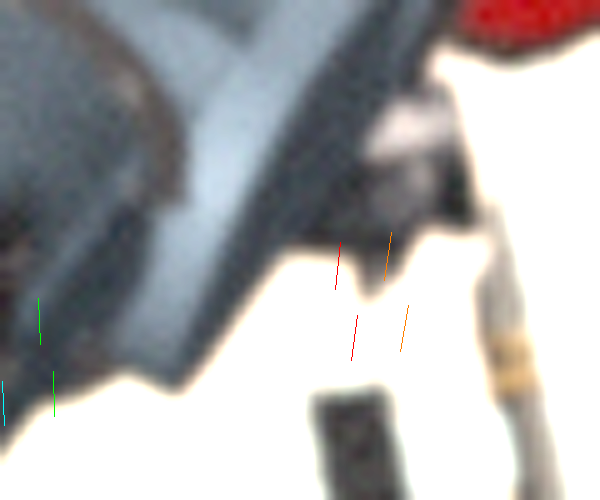

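Run:
```python
import cv2
a=cv2.imread("pics/_a1.png")[120:190,240:290]; cv2.imwrite("pics/r1.png",cv2.resize(a,None,fx=8,fy=8,interpolation=cv2.INTER_CUBIC))
a=cv2.imread("pics/_a2.png")[165:215,250:310]; cv2.imwrite("pics/r2.png",cv2.resize(a,None,fx=10,fy=10,interpolation=cv2.INTER_CUBIC))
```

```text
(no output)
```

View pics/r1.png

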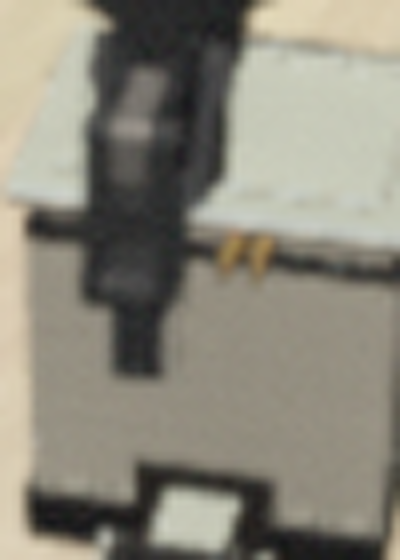

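View pics/r2.png

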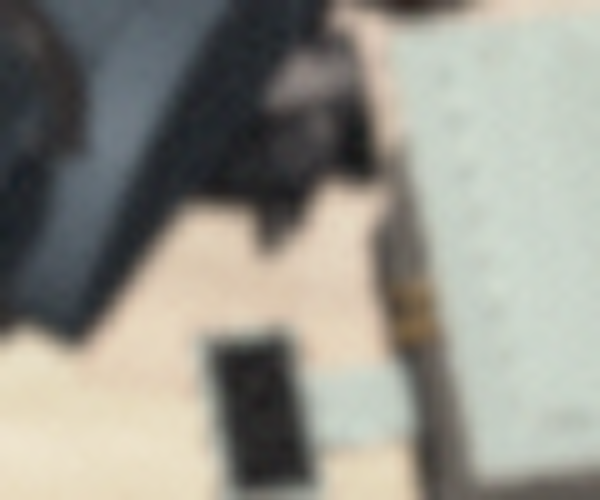

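Emit:
step_arm --pt "0.03 0 0 0" --pt "0.06 0 0 0" --pt "0.085 0 0 0" --pt "0.1 0 0 0" --pt "0.11 0 0 0" --pt "0.11 0 0 0" --pt "0.11 0 0 0" --pt "0.11 0 0 0"

```text
t: 3.47
tcp_pos: [0.4521, -0.0346, 0.0633]
tool_rot: [0.415, 0.575, -0.412, 0.572]
force: [0.4, -0.4, -0.3]
finger_gap: 1.001
```

Run:
```python
from h import *
s=telemetry.sense(); r=R.from_quat(s['tool_rot']); print(s['t'],s['tcp_pos'],r.as_matrix())
a=snap("scene","pics/_b1.png")[100:200,220:310]; cv2.imwrite("pics/b1.png",cv2.resize(a,None,fx=6,fy=6,interpolation=cv2.INTER_CUBIC))
a=snap("top","pics/_b2.png")[155:215,240:310]; cv2.imwrite("pics/b2.png",cv2.resize(a,None,fx=8,fy=8,interpolation=cv2.INTER_CUBIC))
print([(x,z,(proj("scene",s['tcp_pos']+r.apply([x,0,z]))-[220,100])*6+3) for x in(-.013,-.05) for z in(-.05,.05)])
```

```text
3.4667 [ 0.45207993 -0.03462319  0.06332971] [[-7.07590951e-04  9.48903247e-01  3.15566358e-01]
 [ 4.98822660e-03  3.15565860e-01 -9.48890566e-01]
 [-9.99987308e-01  9.02690125e-04 -4.95663597e-03]]
[(-0.013, -0.05, array([220.46823505, 672.1224271 ])), (-0.013, 0.05, array([257.88294127, 511.1418893 ])), (-0.05, -0.05, array([220.79405198, 612.41265929])), (-0.05, 0.05, array([259.11732096, 451.36643525]))]
```

View pics/b1.png

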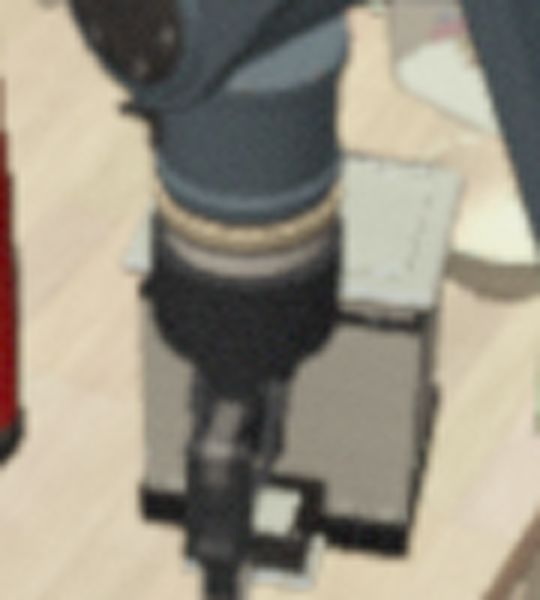

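View pics/b2.png

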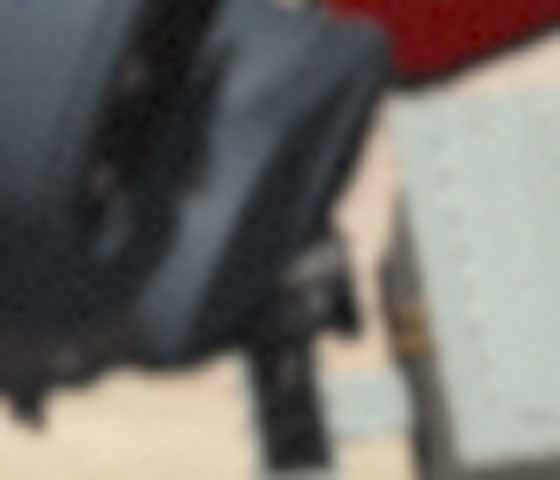

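Emit:
step_arm --pt "0.01 0 0 0" --pt "0.018 0 0 0" --pt "0.022 0 0 0" --pt "0.025 0 0 0" --pt "0.025 0 0 0"

```text
t: 3.98
tcp_pos: [0.4519, -0.0345, 0.0382]
tool_rot: [0.415, 0.575, -0.412, 0.572]
force: [-0.3, 0.9, -0.2]
finger_gap: 0.999
```

Emit:
step_arm --pt "0.002 0 0 0" --pt "0.004 0 0 0" --pt "0.006 0 0 0" --pt "0.008 0 0 0"

```text
t: 4.32
tcp_pos: [0.4519, -0.0344, 0.0301]
tool_rot: [0.415, 0.575, -0.412, 0.572]
force: [-0.5, -0.1, 0.6]
finger_gap: 0.999
```

Emit:
step_arm --pt "0.002 0 0 0" --pt "0.004 0 0 0" --pt "0.006 0 0 0"

```text
t: 4.57
tcp_pos: [0.4519, -0.0344, 0.0239]
tool_rot: [0.415, 0.575, -0.412, 0.572]
force: [0.8, -0.6, -0.4]
finger_gap: 0.997
```

Emit:
step_arm --pt "0.002 0 0 0" --pt "0.004 0 0 0" --pt "0.004 0 0 0"

```text
t: 4.82
tcp_pos: [0.4517, -0.0343, 0.0195]
tool_rot: [0.415, 0.575, -0.412, 0.572]
force: [-1.6, -0.3, 0.8]
finger_gap: 1.002
```

Run:
```python
from h import *
s=telemetry.sense(); r=R.from_quat(s['tool_rot']); print(s['t'],s['tcp_pos'],s['force'],s['ft_torque'])
a=snap("scene","pics/_d1.png")[100:220,220:310]; cv2.imwrite("pics/d1.png",cv2.resize(a,None,fx=5,fy=5,interpolation=cv2.INTER_CUBIC))
a=snap("top","pics/_d2.png")[155:215,240:310]; cv2.imwrite("pics/d2.png",cv2.resize(a,None,fx=8,fy=8,interpolation=cv2.INTER_CUBIC))
print([(x,z,(proj("top",s['tcp_pos']+r.apply([x,0,z]))-[240,155])*8+4) for x in(-.013,-.05) for z in(-.05,.05)])
```

```text
4.8167 [ 0.45170917 -0.03434442  0.01948527] [-1.61549744 -0.25267928  0.79966468] [0.04035425 0.00443783 0.00615918]
[(-0.013, -0.05, array([ 23.00654503, 480.52665341])), (-0.013, 0.05, array([274.20582412, 433.08315766])), (-0.05, -0.05, array([ 21.69911741, 451.00839065])), (-0.05, 0.05, array([278.66311788, 402.62254513]))]
```

View pics/d1.png

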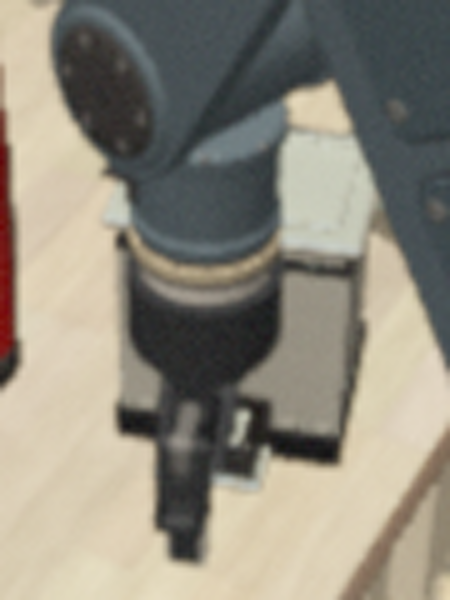

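View pics/d2.png

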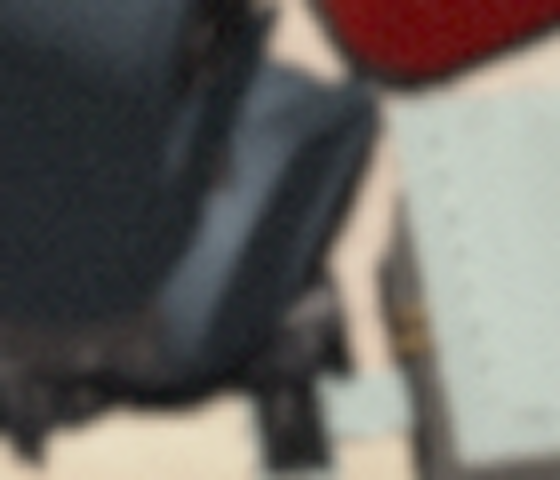

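Emit:
step_arm --pt "0.002 0 0 0" --pt "0.004 0 0 0" --pt "0.006 0 0 0" --pt "0.008 0 0 0"

```text
t: 5.25
tcp_pos: [0.4519, -0.0343, 0.0116]
tool_rot: [0.415, 0.575, -0.412, 0.572]
force: [-0.2, 0.4, -0.1]
finger_gap: 1.003
```

Emit:
step_arm --pt "0.002 0 0 0" --pt "0.004 0 0 0" --pt "0.006 0 0 0"

```text
t: 5.5
tcp_pos: [0.4518, -0.0343, 0.0053]
tool_rot: [0.415, 0.575, -0.412, 0.572]
force: [0.3, 0.2, 0.6]
finger_gap: 0.998
```

Emit:
step_arm --pt "0.001 0 0 0" --pt "0.002 0 0 0" --pt "0.003 0 0 0"

```text
t: 5.75
tcp_pos: [0.4518, -0.0343, 0.0022]
tool_rot: [0.415, 0.575, -0.412, 0.572]
force: [-0.3, -0.8, -0.8]
finger_gap: 0.999
```

Run:
```python
from h import *
s=telemetry.sense(); r=R.from_quat(s['tool_rot'])
a=snap("scene","pics/_e1.png")[130:220,230:310]; cv2.imwrite("pics/e1.png",cv2.convertScaleAbs(cv2.resize(a,None,fx=7,fy=7,interpolation=cv2.INTER_CUBIC),alpha=1.5))
a=snap("top","pics/_e2.png")[175:225,235:305]; cv2.imwrite("pics/e2.png",cv2.convertScaleAbs(cv2.resize(a,None,fx=10,fy=10,interpolation=cv2.INTER_CUBIC),alpha=1.7))
for n,o,k in(("scene",[230,130],7),("top",[235,175],10)): print([(n,x,z,((proj(n,s['tcp_pos']+r.apply([x,0,z]))-o)*k+k/2).round()) for x in(-.013,-.05) for z in(-.05,.05)])
```

```text
[('scene', -0.013, -0.05, array([187., 682.])), ('scene', -0.013, 0.05, array([229., 495.])), ('scene', -0.05, -0.05, array([187., 618.])), ('scene', -0.05, 0.05, array([230., 430.]))]
[('top', -0.013, -0.05, array([ 80., 417.])), ('top', -0.013, 0.05, array([390., 358.])), ('top', -0.05, -0.05, array([ 78., 381.])), ('top', -0.05, 0.05, array([396., 321.]))]
```

View pics/e1.png

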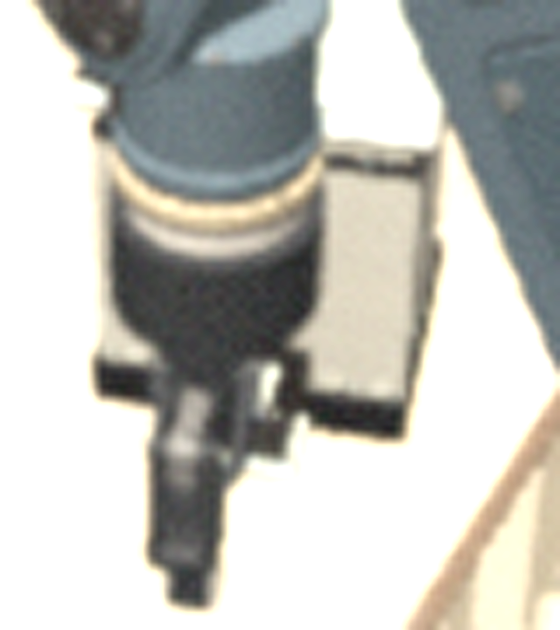

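View pics/e2.png

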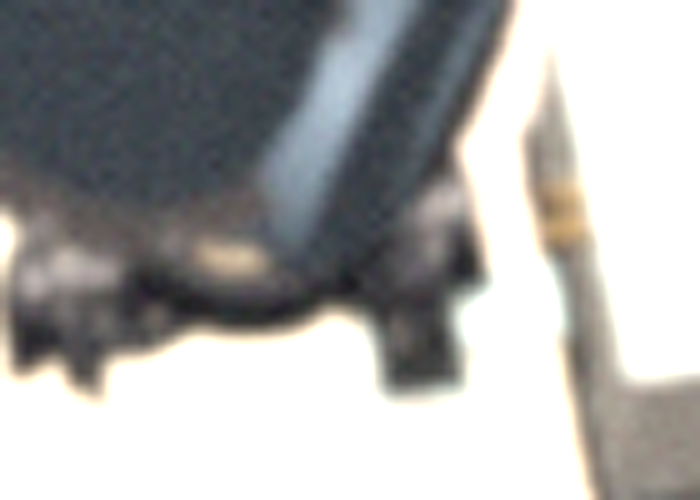

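Emit:
step_arm --pt "0 0 0.002 0" --pt "0 0 0.004 0" --pt "0.001 0 0.004 0" --pt "0.002 0 0.004 0" --pt "0.003 0 0.004 0"

```text
t: 6.27
tcp_pos: [0.453, -0.0381, -0.0009]
tool_rot: [0.415, 0.575, -0.412, 0.572]
force: [-0.7, 0.9, 0.7]
finger_gap: 1.0
```

Emit:
step_arm --pt "0.001 0 0 0" --pt "0.002 0 0 0" --pt "0.003 0 0 0" --pt "0.004 0 0 0"

```text
t: 6.6
tcp_pos: [0.453, -0.038, -0.0049]
tool_rot: [0.415, 0.575, -0.412, 0.572]
force: [-1.0, 1.4, 4.0]
finger_gap: 1.001
```

Emit:
step_arm --pt "0.001 0 0 0" --pt "0.002 0 0 0" --pt "0.003 0 0 0" --pt "0.003 0 0 0"

```text
t: 6.93
tcp_pos: [0.4528, -0.0377, -0.0079]
tool_rot: [0.415, 0.575, -0.412, 0.572]
force: [0.2, 2.6, 4.1]
finger_gap: 0.997
```

Emit:
step_arm --pt "0.002 0 0 0" --pt "0.004 0 0 0" --pt "0.006 0 0 0" --pt "0.008 0 0 0" --pt "0.01 0 0 0" --pt "0.01 0 0 0"

```text
t: 7.43
tcp_pos: [0.4526, -0.0376, -0.0183]
tool_rot: [0.415, 0.575, -0.413, 0.572]
force: [-1.5, 2.7, 3.1]
finger_gap: 0.999
```

Run:
```python
from h import *
s=telemetry.sense(); print(s['tcp_pos'],s['force'],s['ft_torque'])
a=snap("scene","pics/_f1.png")[80:230,210:330]; cv2.imwrite("pics/f1.png",cv2.resize(a,None,fx=4,fy=4,interpolation=cv2.INTER_CUBIC))
a=snap("top","pics/_f2.png")[145:225,230:350]; cv2.imwrite("pics/f2.png",cv2.resize(a,None,fx=6,fy=6,interpolation=cv2.INTER_CUBIC))
```

```text
[ 0.45256905 -0.03763071 -0.01833055] [-1.45444034  2.66098607  3.11167208] [0.28900619 0.02744896 0.05139435]
```

View pics/f1.png

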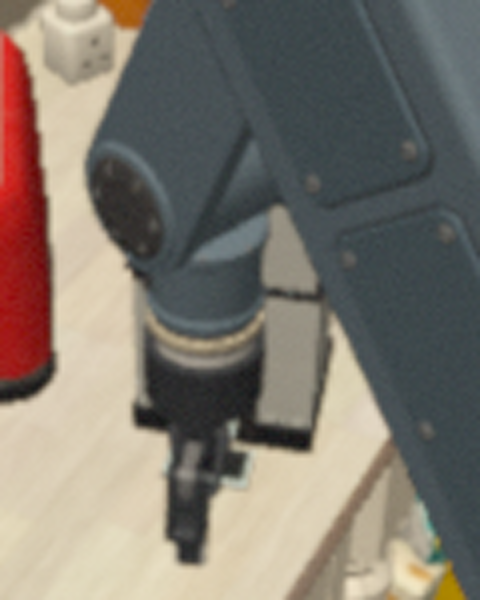

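View pics/f2.png

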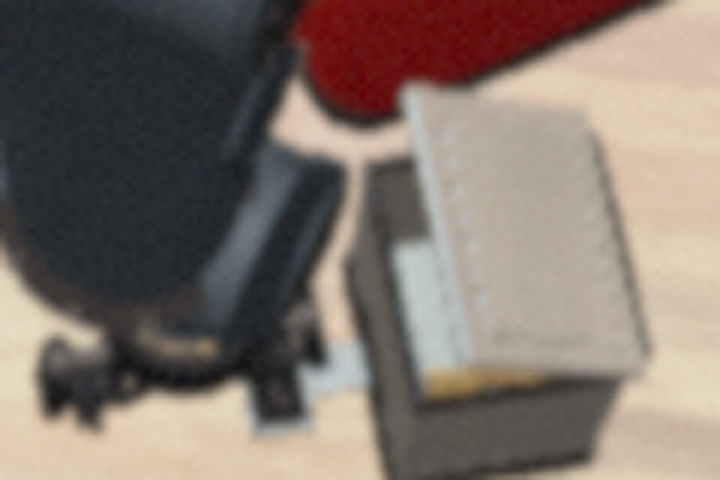

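Emit:
step_arm --pt "0.002 0 0 0" --pt "0.004 0 0 0" --pt "0.006 0 0 0" --pt "0.008 0 0 0" --pt "0.009 0 0 0" --pt "0.009 0 0 0"

```text
t: 8.03
tcp_pos: [0.4526, -0.0377, -0.0275]
tool_rot: [0.415, 0.575, -0.413, 0.572]
force: [0.0, 1.4, 2.7]
finger_gap: 0.997
```

Emit:
step_arm --pt "0.001 0 0 0" --pt "0.002 0 0 0" --pt "0.003 0 0 0" --pt "0.003 0 0 0"

```text
t: 8.37
tcp_pos: [0.4527, -0.0379, -0.0307]
tool_rot: [0.415, 0.575, -0.413, 0.572]
force: [-1.1, -0.4, 1.5]
finger_gap: 0.997
```

Emit:
step_arm --pt "0.001 0 0 0" --pt "0.002 0 0 0" --pt "0.002 0 0 0"

```text
t: 8.62
tcp_pos: [0.4528, -0.0381, -0.0328]
tool_rot: [0.415, 0.575, -0.413, 0.572]
force: [0.0, -0.0, 1.4]
finger_gap: 1.001
```

Emit:
step_arm --pt "0.001 0 0 0" --pt "0.002 0 0 0" --pt "0.002 0 0 0"

```text
t: 8.87
tcp_pos: [0.4529, -0.0382, -0.0335]
tool_rot: [0.415, 0.575, -0.412, 0.572]
force: [-3.2, 0.9, 16.3]
finger_gap: 1.001
```

Firm stop reached (16 N). Look before letting up.

Run:
```python
from h import *
s=telemetry.sense(); print(s['tcp_pos'],s['force'],s['t'])
a=snap("top","pics/_g2.png")[145:225,230:350]; cv2.imwrite("pics/g2.png",cv2.resize(a,None,fx=6,fy=6,interpolation=cv2.INTER_CUBIC))
```

```text
[ 0.45293896 -0.03816976 -0.03346603] [-3.16992443  0.87513278 16.26574034] 8.8667
```

View pics/g2.png

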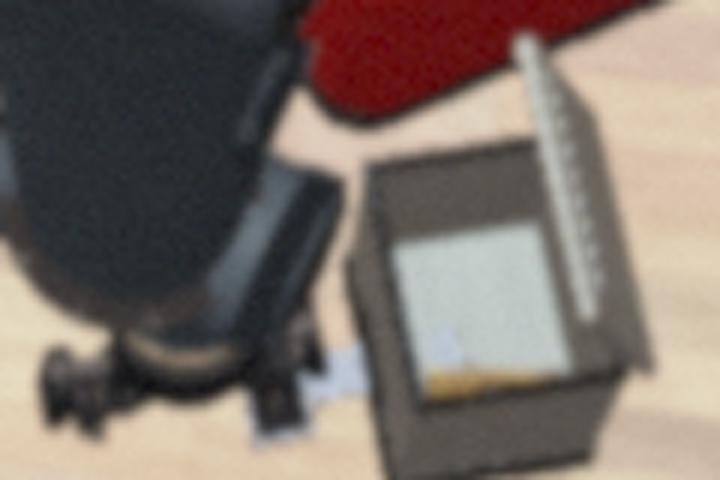

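Emit:
step_arm --pt "-0.0005 0 0 0" --pt "-0.001 0 0 0" --pt "-0.0015 0 0 0" --pt "-0.002 0 0 0" --pt "-0.0025 0 0 0" --pt "-0.003 0 0 0" --pt "-0.0035 0 0 0" --pt "-0.004 0 0 0"

```text
t: 9.58
tcp_pos: [0.4529, -0.0381, -0.0295]
tool_rot: [0.415, 0.575, -0.412, 0.572]
force: [0.0, 1.3, 2.3]
finger_gap: 1.001
```

Emit:
step_arm --pt "-0.0005 0 0 0" --pt "-0.001 0 0 0" --pt "-0.0015 0 0 0" --pt "-0.002 0 0 0" --pt "-0.0025 0 0 0" --pt "-0.003 0 0 0" --pt "-0.0035 0 0 0" --pt "-0.004 0 0 0"

```text
t: 10.25
tcp_pos: [0.4528, -0.038, -0.0255]
tool_rot: [0.415, 0.575, -0.412, 0.572]
force: [-0.4, 2.4, 1.6]
finger_gap: 1.002
```

Emit:
step_arm --pt "-0.0005 0 0 0" --pt "-0.001 0 0 0" --pt "-0.0015 0 0 0" --pt "-0.002 0 0 0" --pt "-0.0025 0 0 0" --pt "-0.003 0 0 0" --pt "-0.0035 0 0 0" --pt "-0.004 0 0 0"

```text
t: 10.92
tcp_pos: [0.4528, -0.038, -0.0214]
tool_rot: [0.415, 0.575, -0.412, 0.572]
force: [0.6, 2.9, 3.4]
finger_gap: 1.0
```

Pedal follows under the finger (force maintained). Continue.

Emit:
step_arm --pt "-0.0005 0 0 0" --pt "-0.001 0 0 0" --pt "-0.0015 0 0 0" --pt "-0.002 0 0 0" --pt "-0.0025 0 0 0" --pt "-0.003 0 0 0" --pt "-0.0035 0 0 0" --pt "-0.004 0 0 0"

```text
t: 11.58
tcp_pos: [0.4529, -0.0381, -0.0173]
tool_rot: [0.415, 0.575, -0.412, 0.572]
force: [-0.2, 1.7, 3.7]
finger_gap: 1.002
```

Emit:
step_arm --pt "-0.0005 0 0 0" --pt "-0.001 0 0 0" --pt "-0.0015 0 0 0" --pt "-0.002 0 0 0" --pt "-0.0025 0 0 0" --pt "-0.003 0 0 0" --pt "-0.0035 0 0 0" --pt "-0.004 0 0 0"

```text
t: 12.25
tcp_pos: [0.453, -0.0383, -0.0132]
tool_rot: [0.415, 0.575, -0.412, 0.572]
force: [-0.2, 0.7, 3.6]
finger_gap: 1.002
```

Emit:
step_arm --pt "-0.0005 0 0 0" --pt "-0.001 0 0 0" --pt "-0.0015 0 0 0" --pt "-0.002 0 0 0" --pt "-0.0025 0 0 0" --pt "-0.003 0 0 0" --pt "-0.0035 0 0 0" --pt "-0.004 0 0 0"

```text
t: 12.92
tcp_pos: [0.4531, -0.0386, -0.0092]
tool_rot: [0.415, 0.574, -0.412, 0.573]
force: [-1.6, -2.7, 2.9]
finger_gap: 0.999
```

Emit:
step_arm --pt "-0.0005 0 0 0" --pt "-0.001 0 0 0" --pt "-0.0015 0 0 0" --pt "-0.002 0 0 0" --pt "-0.0025 0 0 0" --pt "-0.003 0 0 0" --pt "-0.0035 0 0 0" --pt "-0.004 0 0 0"

```text
t: 13.58
tcp_pos: [0.4535, -0.0388, -0.0051]
tool_rot: [0.415, 0.574, -0.412, 0.573]
force: [-0.2, -3.1, 4.4]
finger_gap: 0.999
```

Emit:
step_arm --pt "-0.0004 0 0 0" --pt "-0.0008 0 0 0" --pt "-0.0012 0 0 0" --pt "-0.0016 0 0 0" --pt "-0.002 0 0 0" --pt "-0.0024 0 0 0" --pt "-0.0028 0 0 0" --pt "-0.0032 0 0 0"

```text
t: 14.25
tcp_pos: [0.4538, -0.0389, -0.0018]
tool_rot: [0.415, 0.574, -0.412, 0.573]
force: [-0.2, -4.1, 4.0]
finger_gap: 1.001
```

Emit:
step_arm --pt "-0.0004 0 0 0" --pt "-0.0008 0 0 0" --pt "-0.0012 0 0 0" --pt "-0.0016 0 0 0" --pt "-0.002 0 0 0" --pt "-0.0024 0 0 0" --pt "-0.0028 0 0 0" --pt "-0.0032 0 0 0"

```text
t: 14.92
tcp_pos: [0.4537, -0.0388, 0.0014]
tool_rot: [0.415, 0.574, -0.412, 0.573]
force: [-1.3, -0.1, -0.1]
finger_gap: 0.999
```

Emit:
step_arm --pt "-0.0004 0 0 0" --pt "-0.0008 0 0 0" --pt "-0.0012 0 0 0" --pt "-0.0016 0 0 0" --pt "-0.002 0 0 0" --pt "-0.0024 0 0 0" --pt "-0.0028 0 0 0" --pt "-0.0032 0 0 0"

```text
t: 15.58
tcp_pos: [0.4537, -0.0388, 0.0046]
tool_rot: [0.415, 0.574, -0.412, 0.573]
force: [0.2, 0.4, -0.2]
finger_gap: 0.999
```

Emit:
step_arm --pt "-0.01 0 0 0" --pt "-0.03 0 -0.01 0" --pt "-0.06 0 -0.03 0" --pt "-0.09 0 -0.06 0" --pt "-0.12 0 -0.09 0" --pt "-0.15 0 -0.11 0" --pt "-0.17 0 -0.11 0" --pt "-0.17 0 -0.11 0"

```text
t: 16.25
tcp_pos: [0.421, 0.0659, 0.1788]
tool_rot: [0.416, 0.572, -0.41, 0.576]
force: [-0.2, 0.3, 0.3]
finger_gap: 1.002
```

Emit:
step_arm --pt "0 0 0 0" --pt "0 0 0 0" --pt "0 0 0 0"

```text
t: 16.5
tcp_pos: [0.4204, 0.0656, 0.1778]
tool_rot: [0.415, 0.572, -0.411, 0.575]
force: [-0.2, -0.7, 0.4]
finger_gap: 1.001
```

Run:
```python
from h import *
s=telemetry.sense(); print(s['tcp_pos'],s['force'],s['t'])
a=snap("scene","pics/k1.png")[90:210,200:330]; cv2.imwrite("pics/k1c.png",cv2.resize(a,None,fx=5,fy=5,interpolation=cv2.INTER_CUBIC))
a=snap("top","pics/k2.png"); cv2.imwrite("pics/k2c.png",cv2.resize(a[130:250,220:370],None,fx=5,fy=5,interpolation=cv2.INTER_CUBIC))
```

```text
[0.42035405 0.06557661 0.17782165] [-0.23725582 -0.70788439  0.37126794] 16.5
```

View pics/k1c.png

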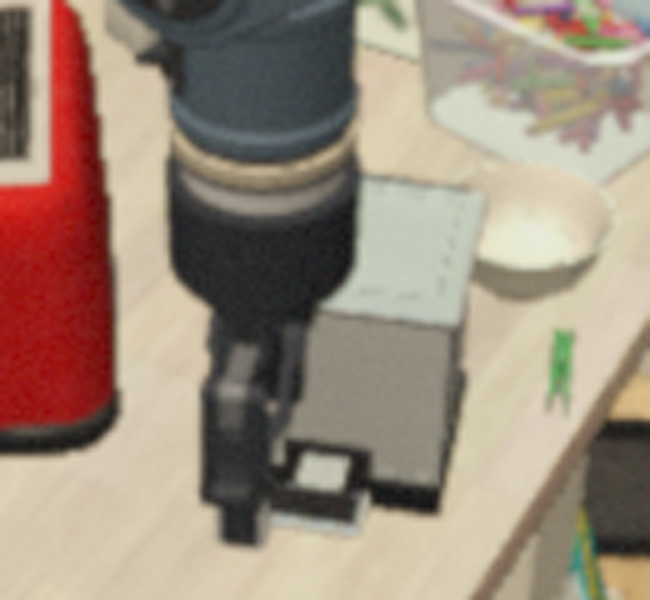

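View pics/k2c.png

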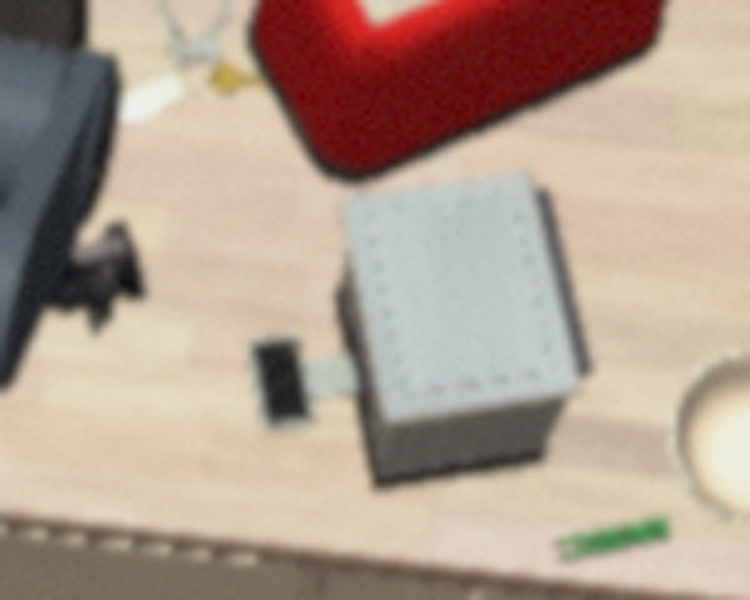

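View pics/k1.png

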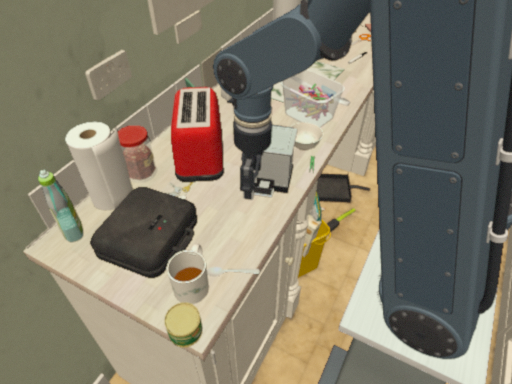

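The pictures show the lid shut flat with no dark gap beneath it, no peg on the rim, the pedal up, and the mug, bowl, tin, spoon and green peg where they were.

```bash
python3 -c "
from station import manip
print(manip.sign_off())"
```

```text
the job is handed in; nothing more can be done
None
```

I pressed the pedal down to its firm stop with one fingertip (about 16 N at the stop). The lid swung wide open and the peg fell into the bin; I saw it lying on the bin floor from above. I then let the pedal up under the finger over about 6 s, with 2–4 N of contact kept almost to the top, backed away and handed in at about 16.6 s.

**Last checks:** the lid lies flat with no gap, the rim is clear of the peg, and the pedal is up. The fingers are clear of everything, and by eye the mug, bowl, tin, spoon and green peg have not moved. I did not measure the lid angle itself.

**Disagreements with the brief:**
- **Finger length:** the open fingertips sat about 45–50 mm behind the TCP (tool centre point), not the stated 13 mm. Both camera views showed this and the contact height confirmed it. I found the pedal by force instead, with the TCP ending about 33 mm below worktop level while the fingertips stayed above it.
- **Leaning the fingers:** the interface cannot tilt the tool. I kept the fingers vertical and open and pressed with the finger nearest the bin, so the hand stayed clear of the lid and peg.

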